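# Clamp the card terminal in its cradle with the coarse ring, then the fine knob

### The job

Clamp the loose card terminal in its counter cradle. First turn the outer coarse ring clockwise until the red sprung pad has pushed the terminal back against the rear jaw and just bears on it, lightly (about 10 N, by feel); stop there, then tighten with the inner fine knob, clockwise, until the pad holds the terminal firmly with about 22 N, and never press it with more than 34 N. Work only by the knobs: do not touch the terminal, and leave the spool, pralines and carton beside the cradle where they are.

Things in the scene. Friction and masses are not known exactly. Their poses are not given: they have to be found in the camera images.
- cradle: fixed counter cradle: grey base plate 170 (x) x 200 (y) x 6 mm, origin on the counter near its middle. Own +y is the clamping direction (from red pad to rear jaw). The knob tower stands at own y = -80 mm, x = 0. Heights above the counter: tower 60 mm, coarse ring 62 to 80 mm, fine knob 84 to 108 mm, jaws 42 mm, terminal about 52 mm. Place and yaw vary.
- seat (a point): point on the cradle's upper face (6 mm above the counter), midway between the open jaws. The rubber on the rear jaw is worn and differs by up to 6 mm from day to day, so where the terminal will stop is not given and has to be felt.
- coarse_ring_grip (a point): centre of the coarse ring, on its axis: black ribbed ring 50 mm in diameter, 18 mm high, with this point half-way up (71 mm above the counter). The fine knob stands above it on the same axis.
- fine_knob_grip (a point): centre of the fine knob, on the same axis: aluminium ribbed knob 25 mm in diameter, 24 mm high, with this point half-way up (96 mm above the counter)
- coarse_ring (a joint): angle of the coarse ring, rad; 0 at the start, grows clockwise seen from above; each rad drives the front jaw 11 mm towards the rear jaw. Friction holds it where it is left; it takes a steady 0.42 N m; each newton on the pad adds 0.011 N m to that (10 N: 0.11 N m). Judge it while turning; at rest friction can hide it. Terminal stops at 0.6 to 1.2 rad.
- fine_knob (a joint): angle of the fine knob, rad; 0 at the start, grows clockwise seen from above; each rad draws the rear jaw 3.5 mm towards the front jaw. Friction 0.13 N m holds it where it is left; each newton on the pad adds 0.0035 N m (22 N: 0.077 N m). The ring stays where it is meanwhile.
- front_jaw: front jaw, steel plate 100 mm long (cradle x), 30 mm high; it carries the red pad, 6 mm thick, on springs. Origin on the jaw, 25.5 mm behind (cradle -y) the pad's free face. Once the terminal is stopped by the rear jaw, further travel of either jaw presses it with 5 N per mm (coarse ring 55 N per rad, fine knob 17.5 N per rad). Before that the terminal slides along under a drag of at most 4 N.
- terminal: loose dark grey card terminal with keypad, 0.18 to 0.33 kg, 175 mm long (own x, along the cradle's x), 70 mm wide between the jaws, 36 to 46 mm high, lying on the cradle with 7 to 13 mm of play between the jaws; origin at the centre of its underside
- spool: bystander, loose on the counter beside the cradle: spool of plum ribbon lying flat, 54 mm across, 20 mm high
- praline: bystander, loose on the counter beside the cradle: wrapped praline, about 51x24x24 mm
- small_carton: bystander, loose on the counter beside the cradle: small teal carton, 31x44x62 mm, standing
- praline_gold: bystander, loose on the counter beside the cradle: gold-wrapped praline, about 53x46x23 mm

How it is judged:
By the outcome, as a careful person would: the job done as asked, in the order asked, and still so for the second after the job is handed in, with the robot touching nothing.
It also fails if it takes over 53 s, if anything falls off the work surface, if the arm or the gripper's body presses on something with over 40 N, if the wrist force passes 120 N, or if a joint passes its speed limit or range.

### The arm

A 7-joint arm with a two-finger parallel gripper is mounted at the origin on a cart in front of the work surface, level with it; the furniture and walls round the work are solid. World frame = base frame: x ahead of the robot, y to its left, z up, the work surface at z = 0. Lengths are in m, angles in rad, forces in N, time in s.
With the tool pointing down it reaches from about 0.425 to 0.925 m from the base axis. Payload 6.8 kg.
Tool frame: the origin (TCP) lies at the very end of the fingers, on their centre line; the grasp point (between the pads) lies 19 mm behind it; z points along the fingers, y is the direction in which the jaws open and shut (so a half turn about z gives the same grasp; the last joint's range is limited). The gripper opens to 85 mm and grips with 20 to 120 N. Pads are 22 mm wide; open, the fingers measure 114 mm over their backs; the gripper's body (76 mm by 85 mm) begins 54 mm behind the grasp point. The pads swing forward as they close: fully open they stand 13 mm farther back than shut.
Start: joints at [1.115, 0.477, 0.022, 1.555, -0.011, 1.109, -0.083], TCP at [0.23, -0.635, 0.231] pointing down, gripper open.
Joint ranges: [-2.96, 2.96], [-0.34, 2.1], [-1.41, 1.46], [0.24, 2.44], [-1.37, 4.51], [0.17, 1.92], [-2.96, 2.96]. Speed limits (rad/s): [2.39, 2.39, 3.14, 3.14, 3.14, 3.14, 3.14].

### API

Orientations are given as [roll, pitch, yaw] about the fixed x, y, z axes, in that order (R = Rz(yaw) Ry(pitch) Rx(roll)).
In Python, from rig import * gives the robot as it stands.
- The arm moves only by the shell command python3 -m handwheel 'ROWS' [FORCE]. ROWS is JSON, one flat list of numbers, 7 for each row, row after row: the turn, a rotation vector about the tool's x, y, z in rad, then the shift along the tool's x, y, z in m, then the closure, from 0 (fully open) to 1 (shut). A call has 1 to 20 rows; each row is the pose to reach, as a shift and turn from the pose measured when the call began, along the tool's axes at that moment; what a row does not reach only later rows make up. A row lasts 1/8 s, in which the tool goes at most 62.5 mm and 10.7 degrees, less where a joint would pass 70% of its speed; a pose out of reach is approached as far as the arm can. A call with a gripper value outside its range is refused whole. The fingers move at their own pace and stop on an object; FORCE is the grip in N (left out, the last holds). Time passes only in rows, so rows that repeat a pose let the fingers close. It gives the time, the measured TCP pose, the force and the opening at its end, in the units of the state.
- state(): the state, without advancing time (a new reading comes with each control period).
- snapshot(name): name is "scene" or "side" or "wrist"; returns the picture (420x560x3 uint8, red, green, blue); there is no depth.
- camera_model(name): a dict with "vfov" (degrees; the focal length in pixels is half the picture's height over the tangent of half this angle, whatever the lens; pixels are square), "cx", "cy" (the principal point, pixels), "D" ([k1, k2, p1, p2, k3] as OpenCV has them; the pictures are not rectified), "origin" and "orientation" of the camera in the world. Camera axes: x right, y up, looking along -z (the intrinsics and any distortion apply to the point x, -y, -z); pixel columns grow to the right and rows downward; lengths in m; the calibration is good to about 2 mm. A picture is of the moment at which its call begins: read the wrist's pose just before it. camera_model takes no time and is no camera call; for the wrist camera it gives the pose at the moment of the call.
- sign_off(): hands the job in, once; it reports no verdict.
The state is a dict: "t": time; "joints": joint angles; "qvel": joint speeds; "joint_torque": joint torques, N m; "ee_pos": TCP position; "eef_rot": TCP orientation; "force": force on the tool from outside, world axes, zero at the start; "torque": the same for the moment, N m; "width": finger opening in m.
Only numpy, scipy, OpenCV 4.12 (cv2) and the standard library are available. Lean on these libraries where they do the work, as an engineer would, in place of code of your own. Each camera call takes 0.05 s, during which the arm holds its last target. There are 200 camera calls.

## Working session

There is one attempt and no reset: what is moved stays moved. The work goes in short steps, Python scripts to look and compute and a shell command to move; the robot and the scene stay as the last step left them, time stands still between calls to the robot, and variables do not carry over. Pictures are saved under pics/ and viewed, about 8 in all and at most 12, crops included, and the job is handed in when it is done.

```bash
ls; mkdir -p pics
python3 - <<'E'
from rig import *
import cv2
s=state();print(s)
for n in("scene","side"):
    m=camera_model(n);print(n,m)
    cv2.imwrite(f"pics/{n}0.png",snapshot(n)[:,:,::-1])
E
```

```text
pics
{'t': 0.0, 'joints': array([ 1.11489256,  0.47784228,  0.0223489 ,  1.556473  , -0.01154093,
        1.10932447, -0.08307572]), 'qvel': array([-1.30832652e-03,  4.61915441e-04, -1.02389661e-03, -6.57015936e-04,
        2.57661485e-05, -4.44088291e-04, -2.27962601e-04]), 'joint_torque': array([ 2.62749118e-04, -5.96444356e+01,  1.60785310e+00, -2.81201237e+01,
        1.24364629e-02,  9.13012773e-03,  2.80760912e-05]), 'ee_pos': array([ 0.2298429 , -0.63400836,  0.23028853]), 'eef_rot': array([-3.13967664e+00,  1.12364616e-04,  3.47823123e-01]), 'force': array([-0.22193291,  0.38664493,  0.49102853]), 'torque': array([ 0.03197474,  0.0051491 , -0.01654236]), 'width': 0.08556799424680618}
scene {'vfov': 43.37049004320441, 'cx': 272.94984439324105, 'cy': 210.7798082022069, 'D': array([-0.14199669,  0.        ,  0.        ,  0.        ,  0.        ]), 'origin': array([ 0.13925942, -0.47952697,  0.6418964 ]), 'orientation': array([ 0.93666747, -0.01021133, -0.6404027 ])}
side {'vfov': 53.83461551265603, 'cx': 282.21230782377995, 'cy': 209.9478019324779, 'D': array([-0.00203424,  0.        ,  0.        ,  0.        ,  0.        ]), 'origin': array([0.31412459, 0.67053225, 0.64829258]), 'orientation': array([ 0.83104887, -0.01881116, -2.65058492])}
```

View pics/scene0.png

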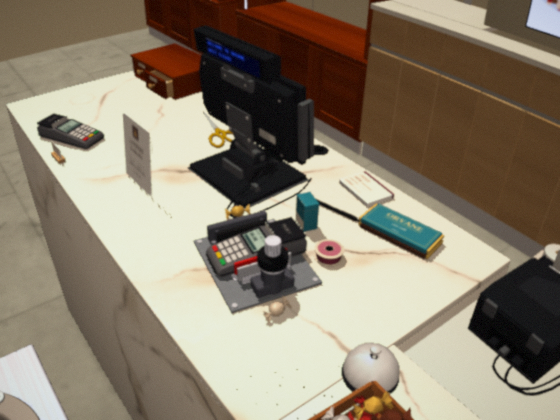

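View pics/side0.png

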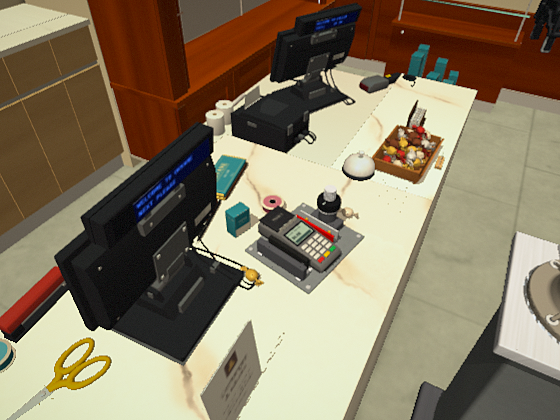

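Both views show the cradle. In scene the fine knob is near (272,243), the ring near (272,258) and the plate corners near (195,240), (320,285) and (233,306). In side the knob is near (329,192). I'll enlarge both for precise pixels.

```bash
cat > h.py <<'E'
from rig import *
import numpy as np, cv2
from scipy.spatial.transform import Rotation as R
def ray(m,p):
    f=210/np.tan(np.radians(m["vfov"]/2)); K=np.array([[f,0,m["cx"]],[0,f,m["cy"]],[0,0,1]])
    u=cv2.undistortPoints(np.array([[p]],float),K,m["D"])[0,0]
    d=R.from_euler("xyz",m["orientation"]).apply([u[0],-u[1],-1]); return m["origin"],d/np.linalg.norm(d)
def plane(m,p,z):
    o,d=ray(m,p); return o+d*(z-o[2])/d[2]
def tri(r1,r2):
    (o1,d1),(o2,d2)=r1,r2
    t=np.linalg.lstsq(np.c_[d1,-d2],o2-o1,rcond=None)[0]; a,b=o1+t[0]*d1,o2+t[1]*d2
    return (a+b)/2,np.linalg.norm(a-b)
E
python3 - <<'E'
import cv2,numpy as np
a=cv2.imread("pics/scene0.png")[195:315,185:345];b=cv2.imread("pics/side0.png")[175:295,225:385]
a=cv2.resize(a,None,fx=5,fy=5,interpolation=cv2.INTER_CUBIC);b=cv2.resize(b,None,fx=5,fy=5,interpolation=cv2.INTER_CUBIC)
cv2.imwrite("pics/ca.png",a);cv2.imwrite("pics/cb.png",b)
E
```

```text
(no output)
```

View pics/ca.png

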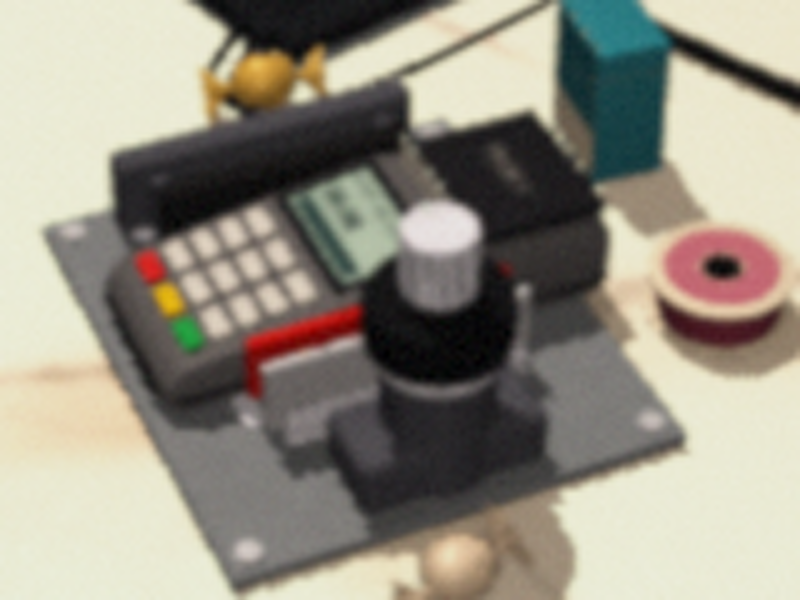

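View pics/cb.png

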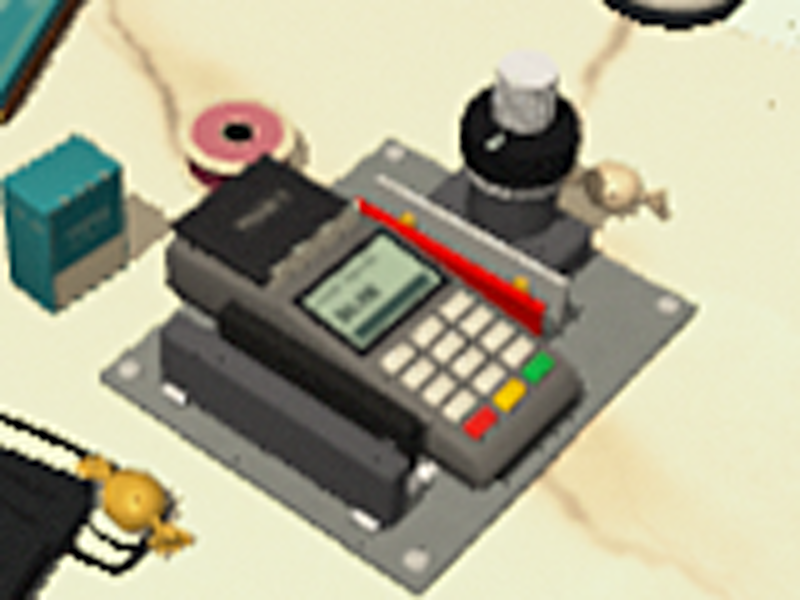

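Knob top centre: scene crop (441,228), side crop (529,72). Plate corners: side crop (697,307), (418,592), (101,378), (388,140); scene crop (43,230), (237,590), (685,440).

Run:
```python
from h import *
S,D=camera_model("scene"),camera_model("side")
a=lambda x,y:((x+.5)/5-.5+185,(y+.5)/5-.5+195)
b=lambda x,y:((x+.5)/5-.5+225,(y+.5)/5-.5+175)
k,e=tri(ray(S,a(441,228)),ray(D,b(529,72)));print("knobtop",k,e, plane(S,a(441,228),.108),plane(D,b(529,72),.108))
cs=[plane(S,a(*p),.006) for p in((43,230),(237,590),(685,440))]
cd=[plane(D,b(*p),.006) for p in((418,592),(697,307),(388,140),(101,378))]
print(np.round(cs,4));print(np.round(cd,4))
n=np.linalg.norm
print(n(cs[0]-cs[1]),n(cs[1]-cs[2]),[n(cd[i]-cd[(i+1)%4]) for i in range(4)])
for c,nm in((cs,"s"),(cd,"d")):
    v=c[0]-c[1];print(nm,"yaw of +y dir",np.arctan2(v[1],v[0]));w=c[2]-c[1];print("x dir",np.arctan2(w[1],w[0]))
m=np.mean(cd,0);print("mid",m)
v=cd[0]-cd[1]+cd[3]-cd[2];v/=n(v);print("tower pred",m-v*.08)
print((cs[0]+cs[2])/2)
print("spool",plane(S,a(722,265),.02),"praline",plane(S,a(460,570),.01),"carton",plane(S,a(620,110),.05),"gold",plane(S,a(262,80),.012))
print(R.from_euler("xyz",state()["eef_rot"]).as_matrix())
c=camera_model("wrist");print(c["origin"],c["orientation"])
```

```text
knobtop [0.52945348 0.03675868 0.10713464] 0.002157553362879014 [0.53013719 0.03629514 0.108     ] [0.52797406 0.0385438  0.108     ]
[[ 0.4822  0.222   0.006 ]
 [ 0.4415  0.026   0.006 ]
 [ 0.6042 -0.0067  0.006 ]]
[[ 0.4826  0.2255  0.006 ]
 [ 0.4413  0.0311  0.006 ]
 [ 0.6064 -0.0016  0.006 ]
 [ 0.6447  0.1915  0.006 ]]
0.2002376949816835 0.16599335849109717 [np.float64(0.19870783608919382), np.float64(0.16832970417274998), np.float64(0.1968517994046016), np.float64(0.16557487250122047)]
s yaw of +y dir 1.36600716115155
x dir -0.19837057082911524
d yaw of +y dir 1.3614005416625359
x dir -0.19552789896301534
mid [0.54376512 0.11165382 0.006     ]
tower pred [0.52767793 0.033288   0.006     ]
[0.54322287 0.10765945 0.006     ]
spool [0.66472038 0.04403599 0.02      ] praline [ 0.5028272  -0.01232308  0.01      ] carton [0.66798653 0.10848345 0.05      ] gold [0.59792844 0.24635992 0.012     ]
[[ 9.40125229e-01  3.40828547e-01 -6.74211622e-04]
 [ 3.40829194e-01 -9.40124016e-01  1.51487402e-03]
 [-1.17530227e-04 -1.65396229e-03 -9.99998625e-01]]
[ 0.29494711 -0.61157317  0.37215139] [-0.27821288  0.00161858 -1.22293899]
```

```bash
python3 -m handwheel '[0,0,0,0.02,-0.02,0,0, 0,0,0,0.06,-0.06,0,0, 0,0,0,0.10,-0.10,0,0, 0,0,0,0.14,-0.145,0,0, 0,0,0,0.18,-0.185,0,0, 0,0,0,0.22,-0.228,0,0, 0,0,0,0.26,-0.27,0,0, 0,0,0,0.30,-0.31,0,0, 0,0,0,0.34,-0.35,0,0, 0,0,0,0.38,-0.395,0,0, 0,0,0,0.42,-0.435,0,0, 0,0,0,0.46,-0.475,0,0, 0,0,0,0.49,-0.51,0,0, 0,0,0,0.51,-0.528,0,0, 0,0,0,0.51,-0.528,0,0, 0,0,0,0.51,-0.528,0,0]' 60
python3 - <<'E'
from h import *
s=state();print(s["t"],s["joints"],s["ee_pos"],s["eef_rot"],s["force"],s["torque"])
m=camera_model("wrist");print(m);cv2.imwrite("pics/w1.png",snapshot("wrist")[:,:,::-1])
E
```

```text
t: 2.1
ee_pos: [0.5288, 0.0351, 0.2308]
eef_rot: [-3.14, 0.001, 0.347]
force: [0.2, -0.8, 1.0]
width: 0.0856
2.1 [ 0.15573485  0.26945487 -0.40205859  1.87841416  0.12120533  1.01918962
 -1.52100982] [0.52882633 0.03508544 0.23080126] [-3.14021966e+00  1.44373074e-03  3.46956060e-01] [ 0.18440474 -0.76656049  0.96695491] [-0.03180123 -0.04308211 -0.01459   ]
{'vfov': 68.09764812461734, 'cx': 280.8499157998188, 'cy': 210.39469466792755, 'D': array([-0.03612202,  0.        ,  0.        ,  0.        ,  0.        ]), 'origin': array([0.59408704, 0.05763315, 0.37243343]), 'orientation': array([-0.27952982,  0.00132014, -1.22378963])}
```

View pics/w1.png

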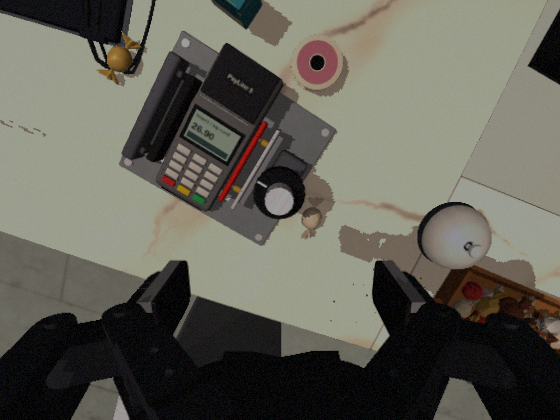

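Wrist view: knob top centre about (279,201), ring about (280,192), and the terminal lies between the open jaws.

Run:
```python
from h import *
m=camera_model("wrist");im=cv2.imread("pics/w1.png")
g=im[150:235,235:325].astype(int)
k=((g.min(2)>120)&(g.max(2)-g.min(2)<14)).astype(np.uint8)
n,l,st,c=cv2.connectedComponentsWithStats(k)
for i in range(1,n):
    if st[i,4]>80: print("knob",c[i]+[235,150],st[i],plane(m,c[i]+[235,150],.108))
d=(g.max(2)<45).astype(np.uint8);n,l,st,c=cv2.connectedComponentsWithStats(d)
for i in range(1,n):
    if st[i,4]>200: print("ring",c[i]+[235,150],st[i],plane(m,c[i]+[235,150],.08))
for p in((279,201),(281,199)):print(plane(m,p,.108))
print("ring",plane(m,(280,192),.08))
S=camera_model("scene")
```

```text
knob [254.06930693 169.61386139] [  7   0  26  41 101] [0.54890826 0.06555566 0.108     ]
knob [278.51013514 201.07432432] [ 30  38  28  27 592] [0.5298949  0.03656059 0.108     ]
ring [280.48995984 185.5227577 ] [  17    0   55   69 1494] [0.53820751 0.03777574 0.08      ]
[0.53010432 0.03617872 0.108     ]
[0.5324013  0.03514065 0.108     ]
ring [0.53207628 0.0360681  0.08      ]
```

```bash
python3 -m handwheel '[0,0,-0.1,0.001,-0.001,0.005,0, 0,0,-0.28,0.001,-0.001,0.015,0, 0,0,-0.46,0.001,-0.001,0.03,0, 0,0,-0.64,0.001,-0.001,0.04,0, 0,0,-0.82,0.001,-0.001,0.05,0, 0,0,-1.0,0.001,-0.001,0.06,0, 0,0,-1.18,0.001,-0.001,0.07,0, 0,0,-1.36,0.001,-0.001,0.08,0, 0,0,-1.54,0.001,-0.001,0.09,0, 0,0,-1.68,0.001,-0.001,0.095,0, 0,0,-1.72,0.001,-0.001,0.1,0, 0,0,-1.72,0.001,-0.001,0.1,0, 0,0,-1.72,0.001,-0.001,0.1,0]'
python3 - <<'E'
from h import *
s=state();print(s["t"],s["joints"],s["ee_pos"],s["eef_rot"],s["force"],s["torque"])
print(R.from_euler("xyz",s["eef_rot"]).as_matrix())
m=camera_model("wrist");cv2.imwrite("pics/w2.png",snapshot("wrist")[:,:,::-1])
E
```

```text
t: 3.78
ee_pos: [0.5293, 0.0357, 0.1311]
eef_rot: [-3.141, -0.001, 2.064]
force: [-0.3, -0.1, 0.3]
width: 0.0854
3.775 [ 0.37198073  0.45441108 -0.6951247   1.9553283   0.37740707  0.86471769
 -0.02986667] [0.52934438 0.03574381 0.13113186] [-3.14067440e+00 -9.80432335e-04  2.06411672e+00] [-0.34723642 -0.07461658  0.28317323] [ 0.01386869 -0.01048176  0.01624831]
[[-4.73552751e-01  8.80764538e-01 -1.27305149e-03]
 [ 8.80764912e-01  4.73553572e-01  4.28689034e-04]
 [ 9.80432178e-04 -9.18252211e-04 -9.99999098e-01]]
```

View pics/w2.png

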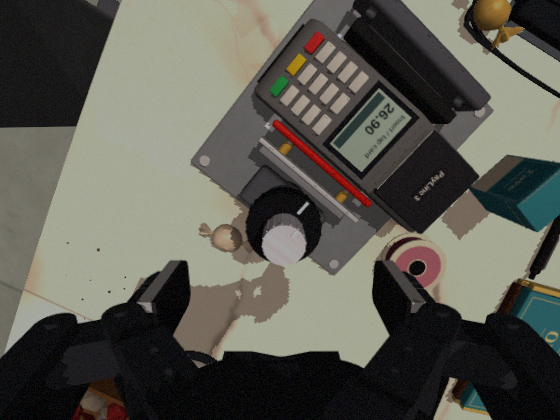

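Knob top at about (285,244), ring index mark at (303,208), and the fingers straddle the axis symmetrically.

Run:
```python
from h import *
m=camera_model("wrist");im=cv2.imread("pics/w2.png")
g=im[205:275,250:325].astype(int)
k=((g.min(2)>125)&(g.max(2)-g.min(2)<30)).astype(np.uint8)
n,l,st,c=cv2.connectedComponentsWithStats(k)
for i in range(1,n):
    if st[i,4]>80: print("knob",c[i]+[250,205],st[i],plane(m,c[i]+[250,205],.108))
print(plane(m,(285,244),.108), plane(m,(283,223),.08))
```

```text
knob [288.6187905  251.07289417] [  12   20   63   50 1852] [0.53370237 0.03549404 0.108     ]
knob [258.07389163 267.49261084] [  0  55  20  15 203] [0.52299721 0.01795382 0.108     ]
[0.52979545 0.03833687 0.108     ] [0.52732015 0.04084982 0.08      ]
```

```bash
python3 -m handwheel '[0,0,0,0.001,0.001,0.015,0, 0,0,0,0.001,0.001,0.04,0, 0,0,0,0.001,0.001,0.065,0, 0,0,0,0.001,0.001,0.077,0, 0,0,0,0.001,0.001,0.077,0, 0,0,0,0.001,0.001,0.077,1, 0,0,0,0.001,0.001,0.077,1, 0,0,0,0.001,0.001,0.077,1, 0,0,0,0.001,0.001,0.077,1, 0,0,0,0.001,0.001,0.077,1, 0,0,0,0.001,0.001,0.077,1]' 60
python3 -c "
from rig import *
s=state();print(s['t'],s['joints'],s['ee_pos'],s['eef_rot'],s['force'],s['torque'],s['width'])"
```

```text
t: 5.2
ee_pos: [0.5304, 0.0373, 0.0554]
eef_rot: [3.141, 0.0, 2.064]
force: [-1.2, -0.1, 6.3]
width: 0.048
5.2 [ 0.30427316  0.56349227 -0.62316938  2.00113351  0.48819343  0.72697043
 -0.12564505] [0.53035192 0.03733594 0.05539215] [3.14109665e+00 1.17836588e-04 2.06444599e+00] [-1.22935623 -0.0921556   6.3388639 ] [-0.08260962  0.3171899  -0.00087262] 0.048030332835579705
```

```bash
cat > st.py <<'E'
from rig import *
s=state();print("YAW %.4f turn %.4f"%(s['eef_rot'][2],2.0644-s['eef_rot'][2]),"F",s['force'].round(2),"T",s['torque'].round(3),"w",round(s['width'],4),"qd",s['qvel'][6].round(3),"p",s["ee_pos"].round(4),"j7t",s['joint_torque'][6].round(3))
E
python3 -m handwheel '[0,0,0.04,0,0,0,1, 0,0,0.08,0,0,0,1, 0,0,0.12,0,0,0,1, 0,0,0.16,0,0,0,1, 0,0,0.2,0,0,0,1]'; python3 st.py
python3 -m handwheel '[0,0,0.04,0,0,0,1, 0,0,0.08,0,0,0,1, 0,0,0.12,0,0,0,1]'; python3 st.py
python3 -m handwheel '[0,0,0.04,0,0,0,1, 0,0,0.08,0,0,0,1, 0,0,0.12,0,0,0,1]'; python3 st.py
```

```text
t: 5.82
ee_pos: [0.5303, 0.0373, 0.0555]
eef_rot: [3.141, 0.0, 1.862]
force: [-0.6, 0.4, -0.1]
width: 0.0481
YAW 1.8619 turn 0.2025 F [-0.58  0.4  -0.11] T [-0.058  0.318  0.481] w 0.0481 qd -0.269 p [0.5303 0.0373 0.0555] j7t -0.074
t: 6.2
ee_pos: [0.5302, 0.0373, 0.0555]
eef_rot: [3.141, 0.0, 1.739]
force: [-2.1, -1.1, 0.5]
width: 0.0484
YAW 1.7393 turn 0.3251 F [-2.06 -1.09  0.47] T [-0.058  0.329  0.403] w 0.0484 qd -0.267 p [0.5302 0.0373 0.0555] j7t -0.084
t: 6.58
ee_pos: [0.5301, 0.0373, 0.0555]
eef_rot: [3.141, 0.0, 1.617]
force: [-0.7, 0.6, 1.1]
width: 0.0481
YAW 1.6167 turn 0.4477 F [-0.72  0.64  1.15] T [-0.054  0.254  0.477] w 0.0481 qd -0.265 p [0.5301 0.0373 0.0555] j7t -0.086
```

```bash
python3 -m handwheel '[0,0,0.03,0,0,0,1]'>/dev/null; python3 st.py
python3 -m handwheel '[0,0,0.03,0,0,0,1]'>/dev/null; python3 st.py
python3 -m handwheel '[0,0,0.03,0,0,0,1]'>/dev/null; python3 st.py
python3 -m handwheel '[0,0,0.03,0,0,0,1]'>/dev/null; python3 st.py
python3 -m handwheel '[0,0,0.03,0,0,0,1]'>/dev/null; python3 st.py
```

```text
YAW 1.5844 turn 0.4800 F [-1.71 -0.64  0.01] T [-0.102  0.208  0.469] w 0.0481 qd -0.214 p [0.5301 0.0373 0.0555] j7t -0.186
YAW 1.5522 turn 0.5122 F [-0.83 -0.8   0.69] T [-0.096  0.241  0.476] w 0.0481 qd -0.216 p [0.5301 0.0373 0.0555] j7t -0.157
YAW 1.5202 turn 0.5442 F [-1.43 -1.05 -0.3 ] T [-0.047  0.253  0.458] w 0.0482 qd -0.213 p [0.5301 0.0373 0.0555] j7t -0.156
YAW 1.4880 turn 0.5764 F [-1.78 -1.27  0.46] T [-0.006  0.293  0.484] w 0.0479 qd -0.213 p [0.5301 0.0373 0.0555] j7t -0.155
YAW 1.4560 turn 0.6084 F [-1.37  0.16  1.35] T [-0.044  0.299  0.41 ] w 0.0483 qd -0.214 p [0.5301 0.0373 0.0555] j7t -0.155
```

```bash
python3 -m handwheel '[0,0,0.03,0,0,0,1]'>/dev/null; python3 st.py
python3 -m handwheel '[0,0,0.03,0,0,0,1]'>/dev/null; python3 st.py
python3 -m handwheel '[0,0,0.03,0,0,0,1]'>/dev/null; python3 st.py
python3 -m handwheel '[0,0,0.03,0,0,0,1]'>/dev/null; python3 st.py
python3 - <<'E'
from h import *
cv2.imwrite("pics/w3.png",cv2.resize(snapshot("wrist")[:,:,::-1],None,fx=1.4,fy=1.4))
E
```

```text
YAW 1.4238 turn 0.6406 F [-1.38 -0.42  0.51] T [-0.07   0.317  0.436] w 0.0487 qd -0.214 p [0.5301 0.0372 0.0555] j7t -0.155
YAW 1.3917 turn 0.6727 F [-0.84  0.11  0.69] T [-0.097  0.288  0.41 ] w 0.0483 qd -0.212 p [0.53   0.0373 0.0554] j7t -0.155
YAW 1.3595 turn 0.7049 F [-2.1  -0.27 -0.27] T [-0.146  0.303  0.514] w 0.0482 qd -0.213 p [0.53   0.0373 0.0555] j7t -0.155
YAW 1.3275 turn 0.7369 F [-1.96 -0.66  0.77] T [-0.025  0.281  0.466] w 0.0482 qd -0.214 p [0.53   0.0373 0.0555] j7t -0.156
```

View pics/w3.png

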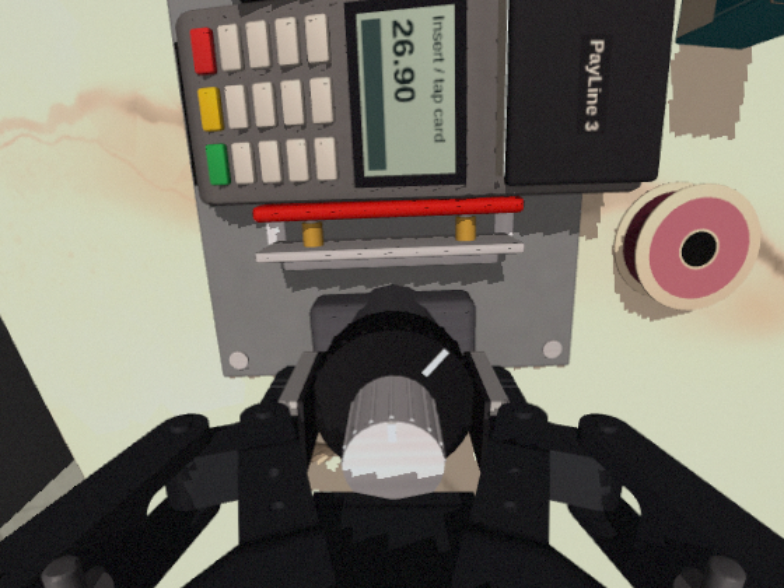

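The pads hold the ring and the pad is at, or nearly at, the terminal's front. The gap between the red pad (row 212) and the steel plate (row 250) shows the spring compression, so I'll track it alongside the torque.

```bash
cat > gap.py <<'E'
from h import *
import sys
def gap(im,m,save=None):  # im BGR; mm in cradle y: red pad mean, plate mean, gap; red/plate rays cast on z=.036
    hsv=cv2.cvtColor(im,cv2.COLOR_BGR2HSV)
    red=((hsv[...,1]>170)&((hsv[...,0]<8)|(hsv[...,0]>172))&(hsv[...,2]>90)).astype(np.uint8)
    n,l,st,c=cv2.connectedComponentsWithStats(red)
    cand=[i for i in range(1,n) if max(st[i,2:4])>60]
    if not cand: return "no red"
    i=max(cand,key=lambda i:st[i,4])
    ca,sa=np.cos(1.364),np.sin(1.364)
    f=lambda P:(lambda d:(d[0]*sa-d[1]*ca,d[0]*ca+d[1]*sa))((plane(m,P,.036)[:2]-[.5297,.0372])*1000)
    ys,xs=np.nonzero(l==i); r=np.array([f(p) for p in zip(xs,ys)]); 
    rc=r[abs(r[:,0]-np.median(r[:,0]))<40]; ry=rc[:,1]
    g=im.astype(int); h,w=red.shape
    br=((g.min(2)>120)&(g.max(2)-g.min(2)<40))
    mx=np.median(r[:,0]); Y,X=np.nonzero(br[:260]); q=np.array([f(p) for p in zip(X,Y)])
    ok=(abs(q[:,0]-mx)<40)&(q[:,1]<np.median(ry)-8)&(q[:,1]>np.median(ry)-24)
    q=q[ok]; 
    return "pad y %.2f [%.2f..%.2f] x %.1f | plate y %.2f n%d | gap %.2f"%(ry.mean(),*np.percentile(ry,[5,95]),mx,np.median(q[:,1]) if len(q) else np.nan,len(q),ry.mean()-(np.median(q[:,1]) if len(q) else np.nan))
if __name__=="__main__":
    m=camera_model("wrist");im=snapshot("wrist")[:,:,::-1].copy();print(gap(im,m))
    cv2.imwrite("pics/g%.2f.png"%state()["t"],im)
E
python3 gap.py; python3 gap.py
python3 -m handwheel '[0,0,0.03,0,0,0,1]'>/dev/null; python3 st.py
python3 -m handwheel '[0,0,0.03,0,0,0,1]'>/dev/null; python3 st.py; python3 gap.py
```

```text
pad y 55.54 [52.91..58.17] x -1.4 | plate y 38.29 n1594 | gap 17.24
pad y 55.52 [52.89..58.17] x -1.5 | plate y 38.31 n1573 | gap 17.21
YAW 1.2974 turn 0.7670 F [-1.62 -1.08  0.57] T [-0.089  0.327  0.411] w 0.0479 qd -0.217 p [0.53   0.0373 0.0555] j7t -0.044
YAW 1.2654 turn 0.7990 F [-2.04 -0.39  1.73] T [-0.038  0.277  0.462] w 0.0479 qd -0.207 p [0.53   0.0373 0.0555] j7t -0.16
pad y 56.00 [53.40..58.63] x -1.4 | plate y 39.05 n1560 | gap 16.95
```

```bash
python3 -m handwheel '[0,0,0.03,0,0,0,1]'>/dev/null; python3 st.py; python3 gap.py
python3 -m handwheel '[0,0,0.03,0,0,0,1]'>/dev/null; python3 st.py; python3 gap.py
python3 -m handwheel '[0,0,0.03,0,0,0,1]'>/dev/null; python3 st.py; python3 gap.py
```

```text
YAW 1.2326 turn 0.8318 F [-1.68 -0.06  1.05] T [-0.039  0.355  0.523] w 0.0485 qd -0.232 p [0.5299 0.0373 0.0554] j7t -0.073
pad y 56.02 [53.41..58.64] x -0.9 | plate y 39.46 n1529 | gap 16.56
YAW 1.1995 turn 0.8649 F [-1.   -0.37  1.05] T [-0.008  0.376  0.489] w 0.0479 qd -0.23 p [0.5299 0.0373 0.0555] j7t -0.093
pad y 56.04 [53.43..58.65] x -0.7 | plate y 39.88 n1514 | gap 16.16
YAW 1.1663 turn 0.8981 F [-3.03 -0.46  0.33] T [-0.018  0.407  0.487] w 0.0487 qd -0.23 p [0.5299 0.0373 0.0555] j7t -0.112
pad y 56.03 [53.42..58.63] x -0.4 | plate y 40.30 n1483 | gap 15.73
```

The pad stopped at turn about 0.777 (pad y fixed at 56.0 while the plate keeps advancing). The spring now carries about 6.7 N plus 1–3 N of drag preload, and the torque agrees. One more small turn should give about 10 N.

```bash
python3 -m handwheel '[0,0,0.025,0,0,0,1]'>/dev/null; python3 st.py; python3 gap.py; python3 gap.py; python3 st.py
```

```text
YAW 1.1383 turn 0.9261 F [-1.97 -0.17  0.93] T [-0.052  0.342  0.509] w 0.0482 qd -0.194 p [0.5299 0.0373 0.0555] j7t -0.196
pad y 56.03 [53.44..58.62] x -0.3 | plate y 40.62 n1461 | gap 15.41
pad y 56.03 [53.43..58.62] x -0.3 | plate y 40.64 n1468 | gap 15.39
YAW 1.1383 turn 0.9261 F [-1.82 -0.58  1.14] T [-0.028  0.371  0.134] w 0.0481 qd 0.017 p [0.5299 0.0373 0.0555] j7t -0.346
```

```bash
python3 -m handwheel '[0,0,0,0,0,0,0, 0,0,0,0,0,0,0, 0,0,0,0,0,0,0, 0,0,0,0,0,-0.012,0, 0,0,0,0,0,-0.028,0, 0,0,0,0,0,-0.031,0, 0,0,0,0,0,-0.031,0]'; python3 st.py; python3 gap.py
python3 -m handwheel '[0,0,0,0,0,0,1, 0,0,0,0,0,0,1, 0,0,0,0,0,0,1, 0,0,0,0,0,0,1, 0,0,0,0,0,0,1, 0,0,0,0,0,0,1]' 60; python3 st.py;python3 gap.py
```

```text
t: 9.78
ee_pos: [0.5303, 0.0373, 0.0871]
eef_rot: [3.141, -0.0, 1.138]
force: [-0.5, -0.1, 0.1]
width: 0.0853
YAW 1.1382 turn 0.9262 F [-0.53 -0.11  0.14] T [-0.021  0.022 -0.053] w 0.0853 qd -0.005 p [0.5303 0.0373 0.0871] j7t 0.021
pad y 56.03 [53.59..58.47] x 0.2 | plate y 41.55 n632 | gap 14.48
t: 10.58
ee_pos: [0.5298, 0.0372, 0.0867]
eef_rot: [3.142, 0.0, 1.138]
force: [-1.1, 0.1, 2.7]
width: 0.0229
YAW 1.1382 turn 0.9262 F [-1.14  0.12  2.74] T [-0.025  0.268  0.038] w 0.0229 qd -0.001 p [0.5298 0.0372 0.0867] j7t -0.001
pad y 56.03 [53.52..58.53] x -0.0 | plate y 41.51 n674 | gap 14.52
```

```bash
python3 -m handwheel '[0,0,0.04,0,0,0,1, 0,0,0.08,0,0,0,1, 0,0,0.12,0,0,0,1, 0,0,0.16,0,0,0,1, 0,0,0.2,0,0,0,1]'>/dev/null; python3 st.py; python3 gap.py
python3 -m handwheel '[0,0,0.04,0,0,0,1, 0,0,0.08,0,0,0,1, 0,0,0.12,0,0,0,1, 0,0,0.15,0,0,0,1]'>/dev/null; python3 st.py; python3 gap.py
```

```text
YAW 0.9356 turn 1.1288 F [-1.47  0.18  2.77] T [-0.012  0.426  0.133] w 0.0231 qd -0.272 p [0.5297 0.0372 0.0867] j7t 0.184
pad y 55.35 [52.85..57.83] x 1.7 | plate y 41.55 n674 | gap 13.80
YAW 0.7823 turn 1.2821 F [-2.39  0.35  3.47] T [0.006 0.371 0.2  ] w 0.0231 qd -0.2 p [0.5297 0.0373 0.0867] j7t 0.038
pad y 54.83 [52.31..57.32] x 2.7 | plate y 41.59 n668 | gap 13.24
```

```bash
python3 -m handwheel '[0,0,0.04,0,0,0,1, 0,0,0.08,0,0,0,1, 0,0,0.12,0,0,0,1, 0,0,0.16,0,0,0,1, 0,0,0.2,0,0,0,1]'>/dev/null; python3 st.py; python3 gap.py
python3 -m handwheel '[0,0,0.03,0,0,0,1, 0,0,0.06,0,0,0,1, 0,0,0.09,0,0,0,1, 0,0,0.12,0,0,0,1]'>/dev/null; python3 st.py; python3 gap.py
```

```text
YAW 0.5787 turn 1.4857 F [-2.57  0.81  3.28] T [0.165 0.452 0.214] w 0.0227 qd -0.272 p [0.5296 0.0374 0.0867] j7t 0.164
pad y 54.10 [51.59..56.63] x 3.0 | plate y 41.71 n673 | gap 12.38
YAW 0.4553 turn 1.6091 F [-3.18  0.64  3.69] T [0.196 0.53  0.203] w 0.0229 qd -0.204 p [0.5296 0.0375 0.0867] j7t 0.066
pad y 53.68 [51.14..56.22] x 3.7 | plate y 41.81 n669 | gap 11.87
```

```bash
python3 -m handwheel '[0,0,0,0,0,0,0, 0,0,0,0,0,0,0, 0,0,0,0,0,0,0, 0,0,0,0,0,-0.02,0, 0,0,0,0,0,-0.06,0, 0,0,0,0,0,-0.09,0, 0,0,0,0,0,-0.1,0, 0,0,0,0,0,-0.1,0]'; python3 st.py
python3 - <<'E'
from h import *
a=snapshot("wrist")[:,:,::-1]; b=snapshot("scene")[195:315,185:345,::-1]
cv2.imwrite("pics/end.png",np.hstack([cv2.resize(a,(400,300)),cv2.resize(b,(400,300))]))
E
```

```text
t: 14.08
ee_pos: [0.5298, 0.0374, 0.1867]
eef_rot: [3.141, 0.0, 0.454]
force: [-0.3, -1.2, -0.3]
width: 0.0852
YAW 0.4540 turn 1.6104 F [-0.32 -1.18 -0.25] T [0.011 0.013 0.001] w 0.0852 qd -0.002 p [0.5298 0.0374 0.1867] j7t 0.029
```

View pics/end.png

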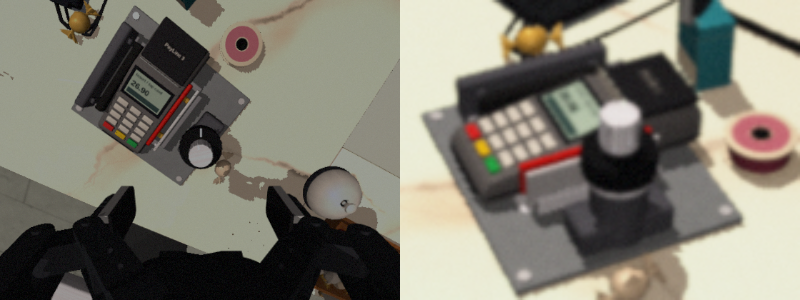

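The terminal is clamped between the pad and the rear jaw, the gripper is clear, and the spool, pralines and carton look unmoved.

```bash
python3 -c "
from rig import *
print(sign_off())"
```

```text
the job is handed in; nothing more can be done
None
```

The terminal is clamped at an estimated 22 N on the pad, and I handed the job in at about 14 s of the 53 s allowed.

- **Coarse ring:** I turned it clockwise 0.926 rad. The wrist camera showed the terminal stop at about 0.78 rad. The extra 0.15 rad gives about 8 N, plus an estimated 1–3 N of drag, so about 10 N. The turning moment rose from about 0.45 to 0.51 N m, where 10 N should give 0.53, but its noise is about ±0.035 N m.
- **Fine knob:** I turned it clockwise 0.68 rad, adding about 12 N for a total of about 22 N. The pad's spring gap closed 2.6 mm in the camera (2.4 mm expected). The moment read 0.203 N m, against an expected 0.207.
- **Last checks:** The gripper is open, 10 cm above the knob, with no contact force. In the final view the terminal sits between the pad and the rear jaw. The spool, pralines and carton look unmoved; I judged that by eye, not by measurement.

No check failed. The pad force is inferred from knob angle, spring gap and moment, not measured directly, and I'd put it within about ±2 N.

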